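# Put the last parallel away, close the case and hasp it

### The job

One ground parallel of the set has been left standing in the right drawer: stand it on edge across the empty end of the wooden case, beside the others, and push the whole row together and fully home against the far end wall, every parallel upright and square. Then shut the lid completely, and after that swing the hasp all the way down over the staple. Do not tip or lift out the parallels that are already in the case, and leave the other tools in the drawers where they are.

Things in the scene. Friction and masses are not known exactly. Their poses are not given: they have to be found in the camera images.
- case: Low light-wood case, 124 mm deep (x) by 180 mm wide (y), base 32 mm high, 66 mm with the lid shut; heavy, does not shift; in the left drawer. Origin at the centre of its underside; x from the front (hasp side) to the hinged back, y towards its stop end, z up. Inside 112 (x) by 168 mm (y), walls 6 mm, inner floor (grey felt) 20 mm above the origin, walls 12 mm above that floor.
- row_home (a point): Where the origin of the last (sixth) parallel belongs once the row is home: (0, 4, 20) mm of the case. The parallels stand on edge across the case, length along its x, in one row from the stop end wall (inner face at y = +84 mm) towards -y, at first with gaps of 0 to 6 mm; the other end, down to y = -84 mm, is empty. Home without gaps, the six span y = +84 to -4 mm.
- lid (a joint): Angle of the case's lid, rad: 0 = shut, grows as its front edge swings up and back, limit 1.9; starts open at 1.6 to 1.8. Stiff friction hinge (0.32 N m, lid 0.3 kg, about 2 to 5 N at the edge): it stays where it is left and must be swung and pressed down all the way. Shell 124 x 180 x 34 mm with 6 mm walls.
- lid_hinge (a point): Centre of the lid's hinge line, which runs along the case's y; in the case's frame at (62, 0, 32) mm.
- lid_edge (a point): Middle of the lid's outer front top edge: with the lid shut at (-62, 0, 66) mm in the case's frame, 124 mm in front of the hinge line and 34 mm above it. The 26 mm wide hasp is mounted here, so swing the lid from a spot beside it.
- keeper (a point): Middle of the lower face of a wooden keeper block, 90 (x) by 44 mm (y), under the lid. Shut, it fills the empty end: at (0, -32, 30) mm of the case, from y = -10 to -54 mm. If the row is over 6 mm short of home, it sits on the last parallel and the lid stays up.
- hasp (a joint): Angle of the steel hasp strap, rad, relative to the lid, about a pin along the case's y: 0 = hanging flat on the case's front, slot over the staple (limit); with the lid shut 1.57 = level, straight out forward, 3.14 = straight up; limit 2.9. Starts at 1.6 to 2.3. Stiff hinge (0.03 N m): stays where it is left. Strap 26 mm wide, 3 mm thick, 60 mm long, slot 33 to 55 mm from the pin.
- hasp_pin (a point): Middle of the hasp's pin on the lid's front top edge: with the lid shut at (-65, 0, 63) mm in the case's frame.
- staple (a point): Outer end of the staple, a wire loop 3 mm thick on the front of the base that stands 12 mm out, 11 to 28 mm above the case's underside; at (-74, 0, 19.5) mm in the case's frame.
- drawers (a point): Middle of the top of the partition between the two open drawers. Their sheet walls are 88 mm high over the floors (z = 0). Left drawer inside x 0.345 to 0.79, y 0.023 to 0.442 m; right one x 0.329 to 0.77, y -0.404 to 0.002 m. From x = 0.68 m on they run under the cabinet's top, whose front edge spans z = 0.107 to 0.149. Red boxes 81 mm high stand in the right one from x = 0.55 m on.
- loose_parallel: The ground steel parallel left out, 16 x 100 x 30 mm (thick x long x high), 0.374 kg, mass varies by 20 %. Stands on edge on the floor of the right drawer, its top 30 mm above. Origin at the centre of its underside; own x across its thickness, own y along its length, z up.
- row_1: Ground steel parallel in the case, next to the stop end; 12 x 100 x 24 mm (thick x long x high), 0.225 kg. Origin at the centre of its underside; own x across its thickness, own y along its length, z up.
- row_2: Ground steel parallel in the case, second from the stop end; 12 x 100 x 24 mm (thick x long x high), 0.225 kg. Origin at the centre of its underside; own x across its thickness, own y along its length, z up.
- row_3: Ground steel parallel in the case, third; 16 x 100 x 30 mm (thick x long x high), 0.374 kg. Origin at the centre of its underside; own x across its thickness, own y along its length, z up.
- row_4: Ground steel parallel in the case, fourth; 16 x 100 x 30 mm (thick x long x high), 0.374 kg. Origin at the centre of its underside; own x across its thickness, own y along its length, z up.
- row_5: Ground steel parallel in the case, fifth, last of the row in the case; 16 x 100 x 30 mm (thick x long x high), 0.374 kg. Origin at the centre of its underside; own x across its thickness, own y along its length, z up.
- v_block: Steel V-block, 50 x 50 x 40 mm, in the right drawer. Bystander, leave alone. Origin at the centre of its underside.
- step_block: Black stepped clamping block, 28 x 60 x 36 mm, in the right drawer. Bystander, leave alone. Origin at the centre of its underside.
- file: Flat file with wooden handle, 26 x 240 x 26 mm, along the left wall of the left drawer. Bystander, leave alone. Origin at the centre of its underside.
- drill: Twist drill, 13 mm across, 151 mm long, lying along the front of the left drawer. Bystander, leave alone. Origin at the centre of its underside.
- punch: Centre punch, 13 mm across, 112 mm long, lying along the front of the right drawer. Bystander, leave alone. Origin at the centre of its underside.
- strap_clamp: Black slotted strap clamp, 28 x 102 x 14 mm, behind the case in the left drawer. Bystander, leave alone. Origin at the centre of its underside.
- t_nut: T-slot nut, 28 x 28 x 18 mm, behind the case in the left drawer. Bystander, leave alone. Origin at the centre of its underside.
- stud: Threaded stud, 12 mm across, 85 mm long, along the right wall of the right drawer. Bystander, leave alone. Origin at the centre of its underside.

How it is judged (in metres and radians):
On the way, in this order (a step that is already met when the one before it is completed fails the run):
1. all six parallels stand in the case in one closed row, home against the stop end, lid still open (z of row_1 in the frame of case between 0.0175 and 0.0225 m and angle between each of row_1, row_2, row_3, row_4, row_5, loose_parallel's own z axis and vertical below 0.07 rad and angle between the y axis of each of row_1, row_2, row_3, row_4, row_5, loose_parallel and the x axis of case, either way round below 0.07 rad and z of row_2 in the frame of case between 0.0175 and 0.0225 m and z of row_3 in the frame of case between 0.0175 and 0.0225 m and z of row_4 in the frame of case between 0.0175 and 0.0225 m and z of row_5 in the frame of case between 0.0175 and 0.0225 m and z of loose_parallel in the frame of case between 0.0175 and 0.0225 m and y of loose_parallel in the frame of case between -0.001 and 0.0085 m and x of loose_parallel in the frame of case between -0.008 and 0.008 m and value of joint lid above 0.5 rad), for 0.2 s.
2. the lid is shut, the hasp still up (value of joint lid below 0.04 rad and value of joint hasp above 0.5 rad), for 0.2 s.
3. the hasp is swung down over the staple (value of joint lid below 0.04 rad and value of joint hasp below 0.12 rad), for 0.2 s.
At the end, for the whole second after the job is handed in: All six parallels upright and square (0.07 rad) on the case floor in one row, the last one at most 5 mm short of home and within 8 mm of the case's midline (x); lid shut (under 0.04 rad), hasp down over the staple (under 0.12 rad), all at rest (all of step 3 and z of row_1 in the frame of case between 0.0175 and 0.0225 m and angle between each of row_1, row_2, row_3, row_4, row_5, loose_parallel's own z axis and vertical below 0.07 rad and angle between the y axis of each of row_1, row_2, row_3, row_4, row_5, loose_parallel and the x axis of case, either way round below 0.07 rad and z of row_2 in the frame of case between 0.0175 and 0.0225 m and z of row_3 in the frame of case between 0.0175 and 0.0225 m and z of row_4 in the frame of case between 0.0175 and 0.0225 m and z of row_5 in the frame of case between 0.0175 and 0.0225 m and z of loose_parallel in the frame of case between 0.0175 and 0.0225 m and y of loose_parallel in the frame of case between -0.001 and 0.0085 m and x of loose_parallel in the frame of case between -0.008 and 0.008 m and linear speed of loose_parallel below 0.01 m/s and velocity of joint each of lid, hasp below 0.05 rad/s); the robot touches nothing.
It fails at once if a bystander (V-block, step block, file, drill bit, centre punch, stud, strap clamp or T-nut) is moved by more than 25 mm (distance of any of v_block, step_block, file, drill, punch, stud, strap_clamp, t_nut from where it was at the start of the episode above 0.025 m).
It fails at once if one of the five parallels in the case is tipped over or lifted out (angle between any of row_1, row_2, row_3, row_4, row_5's own z axis and vertical above 0.6 rad or z of any of row_1, row_2, row_3, row_4, row_5 in the frame of case above 0.045 m).
It also fails if it takes over 69 s, if anything falls off the work surface, if the arm or the gripper's body presses on something with over 40 N, if the wrist force passes 120 N, or if a joint passes its speed limit or range.

### The arm

A 6-joint arm with a two-finger parallel gripper is mounted at the origin on a cart in front of the work surface, level with it; the furniture and walls round the work are solid. World frame = base frame: x ahead of the robot, y to its left, z up, the work surface at z = 0. Lengths are in m, angles in degrees, forces in N, time in s.
With the tool pointing down it reaches from about 0.35 to 0.875 m from the base axis. Payload 4.2 kg.
Tool frame: the origin (TCP) lies midway between the tips of the shut fingers; the grasp point (between the pads) lies 19 mm behind it; y points along the fingers, x is the direction in which the jaws open and shut, and the axes are right-handed (so a half turn about y gives the same grasp; the last joint's range is limited). The gripper opens to 87 mm and grips with 3 to 60 N. Pads are 19 mm wide; open, the fingers measure 117 mm over their backs; the gripper's body (75 mm by 190 mm) begins 51 mm behind the grasp point.
Start: joints at [-56.631, 22.042, 0.453, 0, -68.411, -14.817], TCP at [0.199, -0.592, 0.223] pointing down, gripper open.
Joint ranges: [-179.83, 179.83], [-69.29, 118.12], [-61.27, 80.66], [-181.25, 117.63], [-171.15, -9.14], [-177.46, 177.46]. Speed limits (degrees/s): [159.86, 159.86, 180, 180, 180, 180].

### API

Orientations are given as a 3x3 rotation matrix whose columns are the frame's x, y, z axes.
In Python, from station import * gives the robot as it stands.
- The arm moves only by the tool jog_arm, never from a script. Its argument "series" is a list of rows, each a list of 3 entries, a list of its own where there are three numbers: the shift along the tool's x, y, z in m, then the turn, a rotation vector about the tool's x, y, z in degrees, then the finger opening in m, from 0 to 0.087. A call has 1 to 10 rows; each row shifts and turns the commanded pose from where the row before left it, along the tool's axes as they then stand; what a row does not reach is not made up. A row lasts 1/8 s, in which the tool goes at most 62.5 mm and 10.7 degrees, less where a joint would pass 70% of its speed; a pose out of reach is approached as far as the arm can. A call is refused whole if a number of a shift passes 0.0625 or a number of a turn 10.7, either way. A call with a gripper value outside its range is refused whole. The fingers move at their own pace and stop on an object; the grip force is fixed at half the most. Time passes only in rows, so rows that do not move let the fingers close. It gives the time, the measured TCP pose, the force and the opening at its end, in the units of the state.
- sense(): the state, without advancing time (a new reading comes with each control period).
- capture(name): name is "scene" or "side" or "wrist"; returns the picture (400x640x3 uint8, red, green, blue); there is no depth.
- camera_info(name): a dict with "fx", "fy", "cx", "cy" (pixels), "rvec" (rotation vector, rad) and "tvec" (3), from world to camera coordinates, as OpenCV has them. Camera axes: x right, y down, z forward; pixel columns grow to the right and rows downward; lengths in m; the calibration is good to about 2 mm. A picture is of the moment at which its call begins: read the wrist's pose just before it. camera_info takes no time and is no camera call; for the wrist camera it gives the pose at the moment of the call.
- finish_job(): hands the job in, once; it reports no verdict.
The state is a dict: "time_s": time; "joints": joint angles; "joint_velocities": joint speeds; "effort": joint torques, N m; "tcp_pos": TCP position; "ee_rot": TCP orientation; "wrist_force": force on the tool from outside, world axes, zero at the start; "moment": the same for the moment, N m; "gripper_width": opening from 0.0 (shut) to 1.0 (fully open).
Only numpy, scipy, OpenCV 4.12 (cv2) and the standard library are available. Lean on these libraries where they do the work, as an engineer would, in place of code of your own. Each camera call takes 0.05 s, during which the arm holds its last target. There are 200 camera calls.

## Working session

There is one attempt and no reset: what is moved stays moved. The work goes in short steps, Python scripts to look and compute and a tool call to move; the robot and the scene stay as the last step left them, time stands still between calls to the robot, and variables do not carry over. Pictures are saved under pics/ and viewed, about 8 in all and at most 12, crops included, and the job is handed in when it is done.

Besides the shell and the picture viewer there is one more tool, called after ">>>" as name([rows], argument=value, ...), one row to a line, values as JSON. jog_arm: Moves the arm, as the interface text tells. Its arguments: {"type":"object","properties":{"series":{"type":"array","items":{"type":"array"}}},"required":["series"]}

```bash
mkdir -p pics; ls; cat > h.py <<'E'
from station import *
import numpy as np, cv2
def ray(info,uv):
    R=cv2.Rodrigues(np.array(info["rvec"],float))[0];t=np.array(info["tvec"],float).ravel()
    c=-R.T@t
    d=R.T@np.array([(uv[0]-info["cx"])/info["fx"],(uv[1]-info["cy"])/info["fy"],1.])
    return c,d
def onz(info,uv,z):
    c,d=ray(info,uv);return c+d*(z-c[2])/d[2]
def proj(info,p):
    K=np.array([[info["fx"],0,info["cx"]],[0,info["fy"],info["cy"]],[0,0,1]])
    return cv2.projectPoints(np.array(p,float).reshape(-1,1,3),np.array(info["rvec"],float),np.array(info["tvec"],float),K,None)[0].reshape(-1,2)
def save(name,f):
    im=capture(name);cv2.imwrite("pics/"+f,im[:,:,::-1].copy());return im
E
python3 - <<'E'
from h import *
for n in ("scene","side"):
    save(n,n+"0.png");i=camera_info(n);print(n,i,ray(i,(320,200)))
s=sense();print(s)
a=np.vstack([cv2.imread("pics/scene0.png"),cv2.imread("pics/side0.png")])
cv2.imwrite("pics/both0.png",cv2.resize(a,None,fx=.75,fy=.75))
E
```

```text
pics
scene {'fx': 362.8327667355009, 'fy': 362.8327667355009, 'cx': 318.312407497202, 'cy': 199.12371784405505, 'rvec': array([ 1.16759435, -1.93185831,  1.25094786]), 'tvec': array([0.25265371, 0.26130071, 0.69543253])} (array([-0.34405315,  0.47268719,  0.52338572]), array([ 0.80010769, -0.43311525, -0.41504979]))
side {'fx': 377.63728819357095, 'fy': 377.63728819357095, 'cx': 322.0604719028769, 'cy': 203.42935386599686, 'rvec': array([ 2.14691061,  0.69529409, -0.30845043]), 'tvec': array([-0.41118587, -0.11131563,  1.49113576])} (array([ 1.03699974, -0.78476334,  0.84482476]), array([-0.4505004 ,  0.64989984, -0.61220244]))
{'time_s': 0.1, 'joints': array([-5.66309233e+01,  2.20866169e+01,  3.90119872e-01, -2.46655602e-02,
       -6.84135756e+01, -1.48166040e+01]), 'joint_velocities': array([-0.04271911, -0.12139888,  0.17892756,  0.15879547,  0.05074964,
        0.08992949]), 'effort': array([-2.82058490e-04, -3.91691029e+01,  1.87933731e+01,  4.23197150e+00,
        1.34450808e-02, -6.28938778e-05]), 'tcp_pos': array([ 0.19870515, -0.59201287,  0.2215851 ]), 'ee_rot': array([[-3.18021792e-01, -7.22351074e-04, -9.48083128e-01],
       [ 9.48081378e-01,  1.82457229e-03, -3.18022596e-01],
       [ 1.95957017e-03, -9.99998075e-01,  1.04593851e-04]]), 'wrist_force': array([1.21001016, 0.38924594, 0.22257288]), 'moment': array([ 0.00925732,  0.00687902, -0.02907056]), 'gripper_width': 0.9985899626265379}
```

View pics/scene0.png

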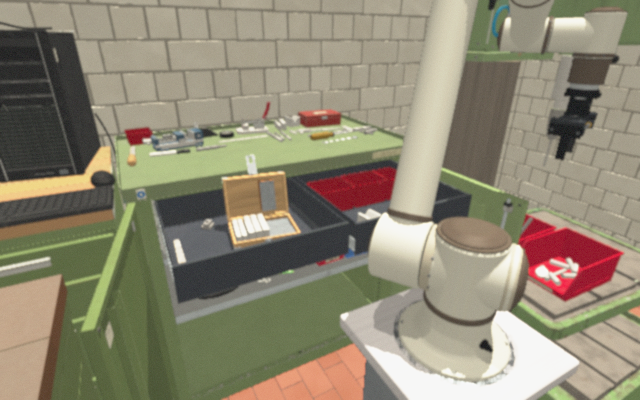

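View pics/side0.png

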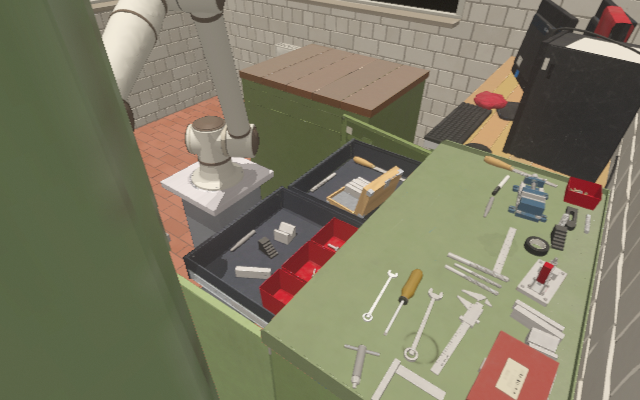

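The scene view shows the open case at about (262,215). The side view shows the loose parallel at (253,271), the step block at (267,247), the V-block at (285,233) and the punch at (243,240).

```bash
python3 - <<'E'
from h import *
i=camera_info("side")
for n,uv,z in [("LPa",(237,268),.03),("LPb",(270,268),.03),("step",(267,245),.036),("vb",(286,229),.04),("punch",(243,240),.013),("caselid",(262,0),0)]:
    print(n,onz(i,uv,z).round(3))
im=cv2.imread("pics/side0.png")
w=camera_info("wrist");s=sense();c,_=ray(w,(320,200));R=s["ee_rot"]
print("cam in tool",R.T@(c-s["tcp_pos"]),"\n",R.T@cv2.Rodrigues(np.array(w["rvec"]))[0].T, w["fx"],w["cx"],w["cy"])
j=camera_info("scene")
for n,uv,z in [("case front-left base top",(231,243),.032),("front-right",(299,238),.032),]: print(n,onz(j,uv,z).round(3))
a=cv2.imread("pics/scene0.png")[160:260,140:320]
b=im[150:310,180:430]
cv2.imwrite("pics/c1.png",np.vstack([cv2.resize(a,(540,300),interpolation=cv2.INTER_CUBIC),cv2.resize(b,(468,300),interpolation=cv2.INTER_CUBIC)[:,:].__class__(0) if 0 else cv2.copyMakeBorder(cv2.resize(b,(468,300),interpolation=cv2.INTER_CUBIC),0,0,0,72,0)]))
E
```

```text
LPa [ 0.432 -0.319  0.03 ]
LPb [ 0.507 -0.263  0.03 ]
step [ 0.443 -0.203  0.036]
vb [ 0.446 -0.117  0.04 ]
punch [ 0.35  -0.215  0.013]
caselid [-2.23   2.698  0.   ]
cam in tool [-0.00067221 -0.16216495  0.07621992] 
 [[ 9.99999570e-01 -4.15410350e-04 -8.29451999e-04]
 [ 6.83022876e-04 -2.75323533e-01  9.61351385e-01]
 [-6.27722970e-04 -9.61351538e-01 -2.75323131e-01]] 277.9566952549004 315.1154460927744 194.37386161094534
case front-left base top [0.472 0.291 0.032]
front-right [0.415 0.124 0.032]
```

View pics/c1.png

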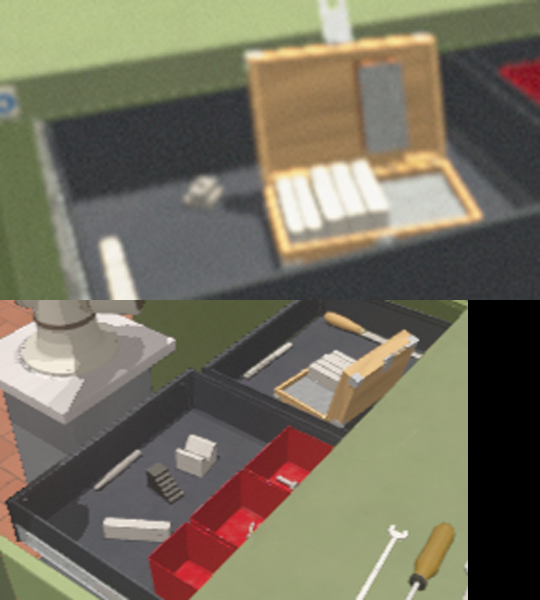

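The upper half shows the case with the lid open, five parallels at its left end and the empty end on the right. The lower half shows the loose parallel clear of the step block. Next I move above the loose parallel.

>>> jog_arm([
  [[0.025,0.0025,-0.044],[0,0,0],0.087],
  [[0.025,0.0025,-0.044],[0,0,0],0.087],
  [[0.025,0.0025,-0.044],[0,0,0],0.087],
  [[0.025,0.0025,-0.044],[0,0,0],0.087],
  [[0.025,0.0025,-0.044],[0,0,0],0.087],
  [[0.025,0.0025,-0.044],[0,0,0],0.087],
  [[0.025,0.0025,-0.044],[0,0,0],0.087],
  [[0.025,0.0025,-0.044],[0,0,0],0.087],
  [[0,0,0],[0,-9,0],0.087],
  [[0,0,0],[0,-9,0],0.087],
])

```text
time_s: 1.35
tcp_pos: [0.4692, -0.2899, 0.2019]
ee_rot: [[-0.601, -0.001, -0.799], [0.799, 0.001, -0.601], [0.001, -1.0, 0.001]]
wrist_force: [-0.4, -0.5, 0.3]
gripper_width: 1.003
```

```bash
python3 - <<'E'
from h import *
s=sense();print(s["tcp_pos"],s["ee_rot"].round(3),s["time_s"])
save("wrist","w1.png")
E
```

```text
[ 0.46919271 -0.28992974  0.20191504] [[-0.601 -0.001 -0.799]
 [ 0.799  0.001 -0.601]
 [ 0.001 -1.     0.001]] 1.35
```

View pics/w1.png

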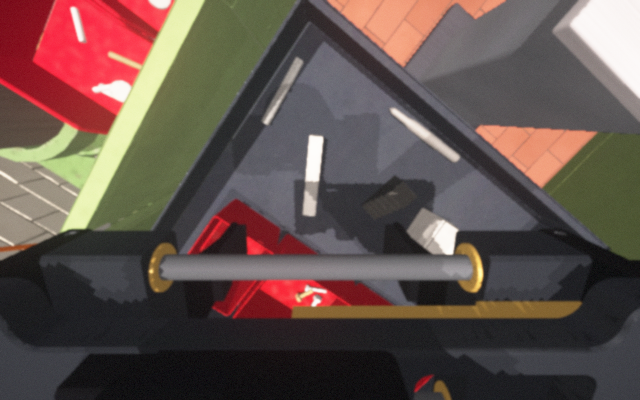

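The loose parallel runs from about (315,136) to (310,215). Nothing stands close beside it except the step block at (388,195).

```bash
cat >> h.py <<'E'
def face(im,roi,thr,info,z,show=True):
    x0,x1,y0,y1=roi;g=im[y0:y1,x0:x1].min(2)
    m=(g>thr).astype(np.uint8);n,l,st,_=cv2.connectedComponentsWithStats(m)
    k=1+st[1:,4].argmax();ys,xs=np.where(l==k)
    P=np.array([onz(info,(x+x0,y+y0),z)[:2] for x,y in zip(xs,ys)],np.float32)
    r=cv2.minAreaRect(P);b=cv2.boxPoints(r);return r,b
E
python3 - <<'E'
from h import *
im=cv2.imread("pics/w1.png");i=camera_info("wrist")
for t in (120,150,180,210):
    r,b=face(im,(285,345,120,230),t,i,.03);print(t,r,b.round(4).tolist())
E
```

```text
120 ((0.46910399198532104, -0.2959975600242615), (0.10258209705352783, 0.018907785415649414), 31.35599136352539) [[0.4203999936580658, -0.31459999084472656], [0.4302000105381012, -0.33079999685287476], [0.517799973487854, -0.2773999869823456], [0.5080000162124634, -0.2612000107765198]]
150 ((0.4509314000606537, -0.3072757124900818), (0.05821630358695984, 0.018051959574222565), 31.068771362304688) [[0.4212999939918518, -0.31459999084472656], [0.43070000410079956, -0.33000001311302185], [0.4805000126361847, -0.30000001192092896], [0.47119998931884766, -0.28450000286102295]]
180 ((0.45026126503944397, -0.30748194456100464), (0.055965881794691086, 0.016555070877075195), 31.669448852539062) [[0.4221000075340271, -0.3151000142097473], [0.4307999908924103, -0.32919999957084656], [0.47839999198913574, -0.29980000853538513], [0.46970000863075256, -0.2856999933719635]]
210 ((0.45016956329345703, -0.30743318796157837), (0.05444535240530968, 0.016130594536662102), 31.648677825927734) [[0.4228000044822693, -0.3149000108242035], [0.4311999976634979, -0.3285999894142151], [0.47760000824928284, -0.30000001192092896], [0.4690999984741211, -0.28630000352859497]]
```

>>> jog_arm([
  [[0,0,0],[0,5.5,0],0.05],
  [[-0.005,0.05,0.007],[0,0,0],0.05],
  [[0,0.05,0],[0,0,0],0.05],
  [[0,0.03,0],[0,0,0],0.05],
  [[0,0.02,0],[0,0,0],0.05],
  [[0,0.02,0],[0,0,0],0.05],
  [[0,0.019,0],[0,0,0],0.05],
  [[0,0,0],[0,0,0],0.05],
])

```text
time_s: 2.4
tcp_pos: [0.4641, -0.2985, 0.012]
ee_rot: [[-0.514, -0.004, -0.858], [0.858, 0.001, -0.514], [0.003, -1.0, 0.003]]
wrist_force: [0.2, 0.6, -0.1]
gripper_width: 0.574
```

Close the fingers, then lift.

>>> jog_arm([
  [[0,0,0],[0,0,0],0],
  [[0,0,0],[0,0,0],0],
  [[0,0,0],[0,0,0],0],
  [[0,0,0],[0,0,0],0],
  [[0,-0.03,0],[0,0,0],0],
  [[0,-0.06,0],[0,0,0],0],
  [[0,-0.06,0],[0,0,0],0],
  [[0,-0.04,0],[0,0,0],0],
  [[0,0,0],[0,0,0],0],
])

```text
time_s: 3.52
tcp_pos: [0.467, -0.2992, 0.2067]
ee_rot: [[-0.516, 0.007, -0.857], [0.857, -0.002, -0.516], [-0.005, -1.0, -0.005]]
wrist_force: [0.2, -0.4, -4.8]
gripper_width: 0.18
```

>>> jog_arm([
  [[0.043,-0.006,-0.029],[0,0,0],0],
  [[0.043,-0.006,-0.029],[0,0,0],0],
  [[0.043,-0.006,-0.029],[0,0,0],0],
  [[0.043,-0.006,-0.029],[0,0,0],0],
  [[0.043,-0.006,-0.029],[0,0,0],0],
  [[0.043,-0.006,-0.029],[0,0,0],0],
  [[0.043,-0.006,-0.029],[0,0,0],0],
  [[0.043,-0.006,-0.029],[0,0,0],0],
  [[0.043,-0.006,-0.029],[0,0,0],0],
  [[0,0,0],[0,10,0],0],
])

```text
time_s: 4.78
tcp_pos: [0.4885, 0.1703, 0.2548]
ee_rot: [[-0.358, -0.004, -0.934], [0.934, -0.001, -0.358], [0.0, -1.0, 0.004]]
wrist_force: [-1.8, -1.6, -3.9]
gripper_width: 0.18
```

>>> jog_arm([
  [[0,0,0],[0,10,0],0],
  [[0,0,0],[0,10,0],0],
  [[0,0,0],[0,10,0],0],
  [[0,0,0],[0,10,0],0],
  [[0,0,0],[0,0,0],0],
])

```text
time_s: 5.4
tcp_pos: [0.4882, 0.1669, 0.2549]
ee_rot: [[0.323, -0.005, -0.946], [0.946, -0.002, 0.323], [-0.004, -1.0, 0.004]]
wrist_force: [0.3, -0.6, -3.1]
gripper_width: 0.181
```

```bash
python3 - <<'E'
from h import *
s=sense();print(s["tcp_pos"],s["ee_rot"].round(3),s["time_s"])
save("wrist","w2.png")
E
```

```text
[0.48823285 0.16690762 0.25490773] [[ 0.323 -0.005 -0.946]
 [ 0.946 -0.002  0.323]
 [-0.004 -1.     0.004]] 5.4
```

View pics/w2.png

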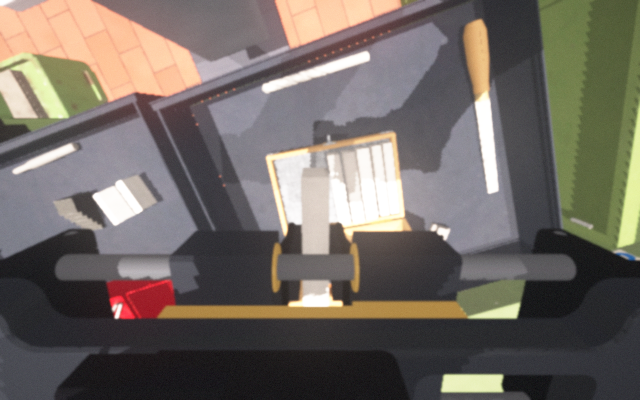

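The case's front rim runs from about (267,157) to (395,133). The held parallel is at (314,170) downwards, partly hiding row_5. I take an enlarged crop of the case.

```bash
python3 - <<'E'
from h import *
im=cv2.imread("pics/w2.png")
cv2.imwrite("pics/w2c.png",cv2.resize(im[115:240,255:415],(768,600),interpolation=cv2.INTER_CUBIC))
i=camera_info("wrist")
for uv in [(267,157),(395,133),(404,219)]: print(uv,onz(i,uv,.032).round(4))
E
```

```text
(267, 157) [0.4476 0.1083 0.032 ]
(395, 133) [0.4733 0.2847 0.032 ]
(404, 219) [0.5984 0.2663 0.032 ]
```

View pics/w2c.png

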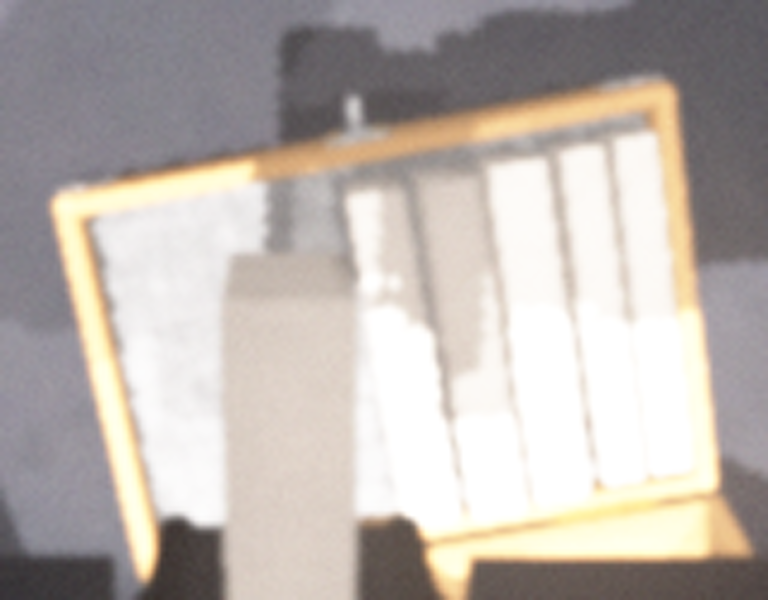

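The enlarged crop shows the rim corners clearly: front right (52,200), front left (675,85) and back left (717,488). The staple tip is at (352,100) and the exposed edge of row_5 runs from (350,190) to (410,540).

```bash
cat >> h.py <<'E'
YAW=-8.3;C=np.array([.522,.1874,0])
a=np.radians(YAW);RC=np.array([[np.cos(a),-np.sin(a),0],[np.sin(a),np.cos(a),0],[0,0,1]])
def tocase(p): return RC.T@(np.array(p)-C)
def fromcase(p): return RC@np.array(p)+C
def go(p,R=None):
    "tool-axis shift from the measured pose to world p, and heading of tool x"
    s=sense();d=s["ee_rot"].T@(np.array(p)-s["tcp_pos"]);print("shift",d.round(4),"head",np.degrees(np.arctan2(s["ee_rot"][1,0],s["ee_rot"][0,0])).round(2))
E
python3 - <<'E'
from h import *
i=camera_info("wrist")
f=lambda u,v:(u/4.8+255,v/4.8+115)
for n,uv,z in [("FR",(52,200),.032),("FL",(675,85),.032),("BL",(717,488),.032),("staple",(352,98),.0195),("r5a",(348,190),.05),("r5b",(412,540),.05),("r4a",(412,180),.05),("r3a",(485,170),.05),("r3left",(552,155),.05),("r1left",(658,130),.044),("lpend",(290,298),.2429+.03)]:
    w=onz(i,f(*uv),z);print(n,w.round(4),(tocase(w)*1000).round(1))
go(fromcase([0,-.035,.1]))
E
```

```text
FR [0.4466 0.1069 0.032 ] [-62.9 -90.5  32. ]
FL [0.4732 0.2856 0.032 ] [-62.5  90.1  32. ]
BL [0.595  0.2677 0.032 ] [60.6 90.  32. ]
staple [0.4481 0.1983 0.0195] [-74.7   0.2  19.5]
r5a [0.469 0.189 0.05 ] [-52.7  -6.1  50. ]
r5b [0.5736 0.1747 0.05  ] [52.9 -5.1 50. ]
r4a [0.4721 0.2065 0.05  ] [-52.2  11.7  50. ]
r3a [0.4759 0.2262 0.05  ] [-51.2  31.8  50. ]
r3left [0.4779 0.2447 0.05  ] [-51.9  50.4  50. ]
r1left [0.4817 0.2752 0.044 ] [-52.5  81.   44. ]
lpend [0.4469 0.1801 0.2729] [-73.3 -18.  272.9]
shift [-0.0038  0.1553 -0.032 ] head 71.2
```

>>> jog_arm([
  [[0,0,0],[0,-10.5,0],0],
  [[-0.004,0.05,-0.008],[0,0,0],0],
  [[-0.004,0.05,-0.008],[0,0,0],0],
  [[-0.003,0.05,-0.008],[0,0,0],0],
  [[0,0.02,0],[0,0,0],0],
  [[0,0,0],[0,0,0],0],
])

```text
time_s: 6.2
tcp_pos: [0.5101, 0.1519, 0.0851]
ee_rot: [[0.145, -0.005, -0.989], [0.989, -0.003, 0.145], [-0.004, -1.0, 0.005]]
wrist_force: [-0.5, -0.7, -3.0]
gripper_width: 0.185
```

```bash
python3 - <<'E'
from h import *
go(fromcase([-.006,-.0365,.033]));print(tocase(sense()["tcp_pos"]))
im=save("wrist","w3.png")
i=camera_info("side");im=save("side","s3.png")
E
```

```text
shift [ 0.0006  0.0521 -0.0009] head 81.63
[-0.00669578 -0.03687183  0.08505602]
```

View pics/w3.png

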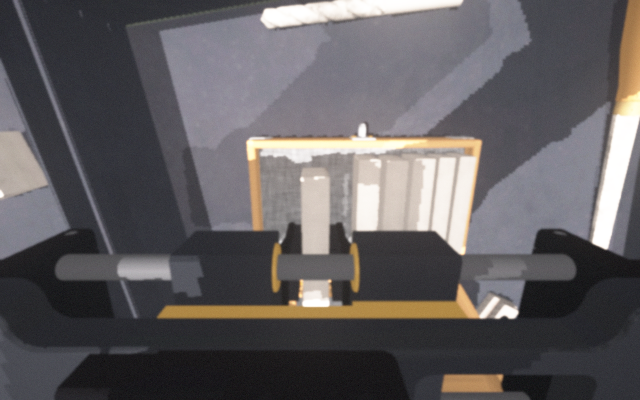

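The held parallel is square over the empty end, with its near end at about (315,172). Row_5 starts at column 355. Now lower it.

>>> jog_arm([
  [[0,0.03,0],[0,0,0],0],
  [[0,0.014,0],[0,0,0],0],
  [[0,0.006,0],[0,0,0],0],
  [[0,0.002,0],[0,0,0],0],
  [[0,0,0],[0,0,0],0],
])

```text
time_s: 6.92
tcp_pos: [0.5121, 0.1533, 0.0362]
ee_rot: [[0.147, 0.001, -0.989], [0.989, 0.001, 0.147], [0.001, -1.0, -0.001]]
wrist_force: [0.0, 0.4, -3.8]
gripper_width: 0.181
```

>>> jog_arm([
  [[0,0.002,0],[0,0,0],0],
  [[0,0,0],[0,0,0],0],
])

```text
time_s: 7.18
tcp_pos: [0.5124, 0.1533, 0.0358]
ee_rot: [[0.146, 0.002, -0.989], [0.989, 0.001, 0.146], [0.001, -1.0, -0.002]]
wrist_force: [-3.0, -0.7, 7.0]
gripper_width: 0.18
```

>>> jog_arm([
  [[0,0,0],[0,0,0],0.026],
  [[0,0,0],[0,0,0],0.026],
  [[0,0,0],[0,0,0],0.026],
  [[0,-0.03,0],[0,0,0],0.026],
  [[0,-0.04,0],[0,0,0],0.026],
  [[0,-0.04,0],[0,0,0],0],
  [[0,0,0],[0,0,0],0],
])

```text
time_s: 8.05
tcp_pos: [0.5138, 0.1541, 0.147]
ee_rot: [[0.146, 0.007, -0.989], [0.989, 0.004, 0.146], [0.005, -1.0, -0.006]]
wrist_force: [-0.4, -0.1, -1.5]
gripper_width: 0.152
```

```bash
python3 - <<'E'
from h import *
s=sense();print(s["tcp_pos"],s["gripper_width"]);
save("wrist","w4.png");i=camera_info("wrist")
im=cv2.imread("pics/w4.png");
cv2.imwrite("pics/w4c.png",cv2.resize(im[110:270,220:500],(784,448),interpolation=cv2.INTER_CUBIC))
np.save("i4.npy",i,allow_pickle=True)
E
```

```text
[0.51376244 0.15412579 0.14703239] 0.1520301222941131
```

View pics/w4c.png

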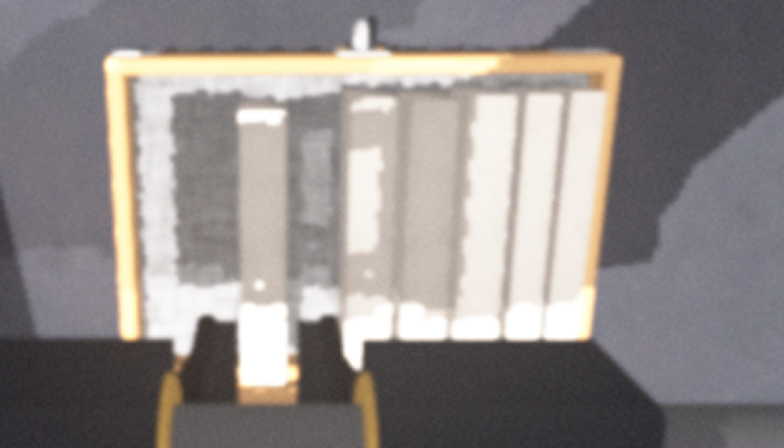

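The parallel stands upright on the felt at crop columns 240 to 287, with its near end at row about 113. The row begins at column 345.

```bash
python3 - <<'E'
from h import *
i=np.load("i4.npy",allow_pickle=True).item()
f=lambda u,v:(u/2.8+220,v/2.8+110)
for n,uv,z in [("FR",(107,57),.032),("FL",(621,57),.032),("LPa",(238,112),.05),("LPb",(287,112),.05),("LPc",(240,290),.05),("LPd",(287,290),.05),("r5a",(347,98),.05),("r5b",(346,290),.05)]:
    print(n,(tocase(onz(i,f(*uv),z))*1000).round(1))
print((tocase(sense()["tcp_pos"])*1000).round(1))
go(fromcase([0.001,-.064,.055]))
E
```

```text
FR [-65.9 -90.6  32. ]
FL [-65.3  86.7  32. ]
LPa [-49.1 -45.1  50. ]
LPb [-49.1 -29.   50. ]
LPc [ 13.  -45.2  50. ]
LPd [ 13.  -28.7  50. ]
r5a [-53.6  -9.4  50. ]
r5b [13.1 -8.1 50. ]
[ -4.7 -35.  144.9]
shift [-0.0292  0.0898 -0.0056] head 81.55
```

>>> jog_arm([
  [[-0.015,0,-0.007],[0,0,0],0],
  [[-0.014,0,0],[0,0,0],0],
  [[0,0.05,0],[0,0,0],0],
  [[0,0.038,0],[0,0,0],0],
  [[0,0.015,0],[0,0,0],0],
  [[0,0.01,0],[0,0,0],0],
  [[0,0.004,0],[0,0,0],0],
  [[0,0,0],[0,0,0],0],
])

```text
time_s: 9.1
tcp_pos: [0.5148, 0.1235, 0.0272]
ee_rot: [[0.147, 0.001, -0.989], [0.989, 0.001, 0.147], [0.001, -1.0, -0.001]]
wrist_force: [0.5, -0.4, 0.5]
gripper_width: 0.002
```

```bash
python3 - <<'E'
from h import *
s=sense();print((tocase(s["tcp_pos"])*1000).round(1),s["gripper_width"],s["wrist_force"])
E
```

```text
[  2.1 -64.2  27.2] 0.0022490657840932102 [ 0.54119445 -0.44508565  0.4731891 ]
```

>>> jog_arm([
  [[0.003,0.001,0],[0,0,0],0],
  [[0.003,0.001,0],[0,0,0],0],
  [[0.003,0,0],[0,0,0],0],
  [[0.003,0,0],[0,0,0],0],
  [[0.003,0,0],[0,0,0],0],
  [[0.003,0,0],[0,0,0],0],
  [[0.003,0,0],[0,0,0],0],
  [[0.003,0,0],[0,0,0],0],
  [[0.003,0,0],[0,0,0],0],
  [[0.003,0,0],[0,0,0],0],
])

```text
time_s: 10.35
tcp_pos: [0.5182, 0.1523, 0.0247]
ee_rot: [[0.147, -0.001, -0.989], [0.989, -0.001, 0.147], [-0.001, -1.0, 0.001]]
wrist_force: [-0.4, -5.2, 4.8]
gripper_width: 0.008
```

>>> jog_arm([
  [[0.002,0,0],[0,0,0],0],
  [[0.002,0,0],[0,0,0],0],
  [[0.002,0,0],[0,0,0],0],
])

```text
time_s: 10.72
tcp_pos: [0.519, 0.1577, 0.0247]
ee_rot: [[0.147, -0.002, -0.989], [0.989, -0.002, 0.147], [-0.002, -1.0, 0.002]]
wrist_force: [-0.2, -7.9, 6.2]
gripper_width: 0.009
```

```bash
python3 - <<'E'
from h import *
s=sense();print((tocase(s["tcp_pos"])*1000).round(1),s["gripper_width"],s["wrist_force"])
im=save("wrist","w5.png")
cv2.imwrite("pics/w5c.png",cv2.resize(im[100:270,150:500,::-1],(700,340),interpolation=cv2.INTER_CUBIC))
E
```

```text
[  1.3 -29.8  24.7] 0.00910877836047084 [-0.21745601 -7.87695376  6.15674292]
```

View pics/w5c.png

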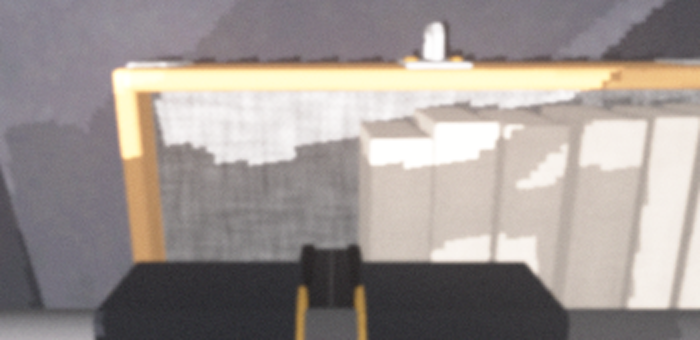

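The new parallel has met row_5 and stays upright, with its front end slightly further in than row_5's. I keep pushing.

>>> jog_arm([
  [[0.002,0,0],[0,0,0],0],
  [[0.002,0,0],[0,0,0],0],
  [[0.002,0,0],[0,0,0],0],
  [[0.002,0,0],[0,0,0],0],
])

```text
time_s: 11.28
tcp_pos: [0.5192, 0.1638, 0.0247]
ee_rot: [[0.147, -0.004, -0.989], [0.989, -0.005, 0.147], [-0.005, -1.0, 0.004]]
wrist_force: [-0.7, -13.1, 7.1]
gripper_width: 0.007
```

>>> jog_arm([
  [[0.0015,0,0],[0,0,0],0],
  [[0.0015,0,0],[0,0,0],0],
])

```text
time_s: 11.52
tcp_pos: [0.5192, 0.1659, 0.0247]
ee_rot: [[0.148, -0.006, -0.989], [0.989, -0.006, 0.148], [-0.007, -1.0, 0.005]]
wrist_force: [-0.9, -15.0, 9.7]
gripper_width: 0.005
```

>>> jog_arm([
  [[0.0015,0,0],[0,0,0],0],
  [[0.0015,0,0],[0,0,0],0],
])

```text
time_s: 11.78
tcp_pos: [0.5194, 0.1684, 0.0247]
ee_rot: [[0.148, -0.006, -0.989], [0.989, -0.007, 0.148], [-0.008, -1.0, 0.005]]
wrist_force: [-2.0, -15.5, 10.0]
gripper_width: 0.005
```

>>> jog_arm([
  [[0.0015,-0.0015,0],[0,0,0],0],
  [[0.0015,-0.001,0],[0,0,0],0],
  [[0.001,0,0],[0,0,0],0],
])

```text
time_s: 12.15
tcp_pos: [0.5189, 0.1731, 0.025]
ee_rot: [[0.149, -0.008, -0.989], [0.989, -0.006, 0.149], [-0.007, -1.0, 0.007]]
wrist_force: [-0.1, -10.8, -1.8]
gripper_width: 0.004
```

>>> jog_arm([
  [[0.001,0,0],[0,0,0],0],
  [[0.001,0,0],[0,0,0],0],
  [[0.001,0,0],[0,0,0],0],
])

```text
time_s: 12.52
tcp_pos: [0.5189, 0.1743, 0.025]
ee_rot: [[0.149, -0.01, -0.989], [0.989, -0.009, 0.149], [-0.01, -1.0, 0.009]]
wrist_force: [1.5, -18.0, 0.5]
gripper_width: 0.001
```

```bash
python3 - <<'E'
from h import *
s=sense();print((tocase(s["tcp_pos"])*1000).round(1),s["gripper_width"],s["wrist_force"])
E
```

```text
[ -1.2 -13.4  25. ] 0.0013936044713191104 [  1.54833034 -17.95391913   0.45161991]
```

>>> jog_arm([
  [[0.0015,0,0],[0,0,0],0],
  [[0.0015,0,0],[0,0,0],0],
  [[0.0015,0,0],[0,0,0],0],
])

```text
time_s: 12.9
tcp_pos: [0.5187, 0.1746, 0.025]
ee_rot: [[0.15, -0.014, -0.989], [0.989, -0.015, 0.15], [-0.017, -1.0, 0.012]]
wrist_force: [4.5, -32.2, 3.7]
gripper_width: 0.005
```

```bash
python3 - <<'E'
from h import *
s=sense();print((tocase(s["tcp_pos"])*1000).round(1),s["gripper_width"],s["wrist_force"])
E
```

```text
[ -1.4 -13.2  25. ] 0.0046873519084807596 [  4.51245994 -32.17482087   3.71512789]
```

The force rose from 18 to 32 N over 0.2 mm, so this is a hard stop. I back off, lift and look.

>>> jog_arm([
  [[-0.01,0,0],[0,0,0],0],
  [[-0.02,-0.005,0],[0,0,0],0],
  [[0,-0.05,0],[0,0,0],0],
  [[0,-0.05,0],[0,0,0],0],
  [[0,-0.05,0.0],[0,0,0],0],
  [[0,-0.05,0.0],[0,0,0],0],
  [[0,0,0],[0,0,0],0],
])

```text
time_s: 13.78
tcp_pos: [0.5214, 0.1561, 0.2376]
ee_rot: [[0.146, 0.011, -0.989], [0.989, 0.007, 0.146], [0.008, -1.0, -0.01]]
wrist_force: [0.2, 0.0, -0.5]
gripper_width: 0.009
```

```bash
python3 - <<'E'
from h import *
s=sense();print((tocase(s["tcp_pos"])*1000).round(1))
im=save("wrist","w6.png");i=camera_info("wrist");np.save("i6.npy",i,allow_pickle=True)
cv2.imwrite("pics/w6c.png",cv2.resize(im[100:260,220:460,::-1],(792,528),interpolation=cv2.INTER_CUBIC))
E
```

```text
[  4.  -31.1 237.6]
```

View pics/w6c.png

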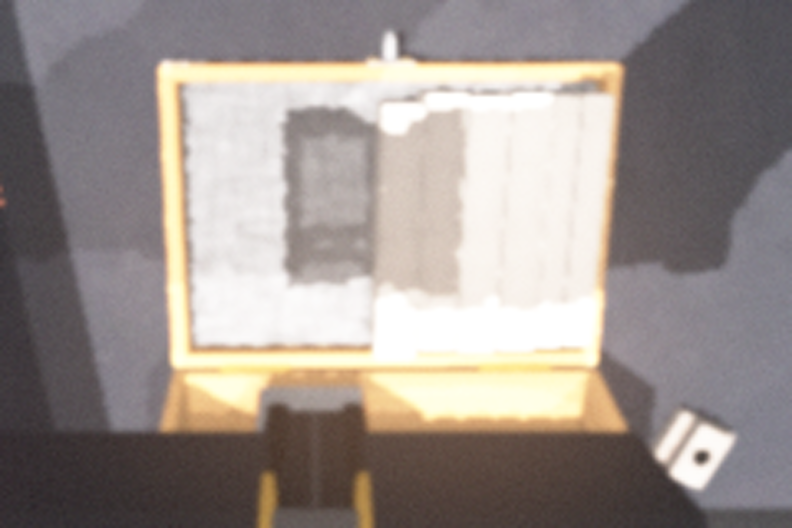

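The row is closed and tight. The exposed edge is at crop column 376 and the new parallel's near end is at row about 101, against 93 for row_5. Now I measure it.

```bash
python3 - <<'E'
from h import *
i=np.load("i6.npy",allow_pickle=True).item()
f=lambda u,v:(u/3.3+220,v/3.3+100)
for n,uv,z in [("FR",(158,64),.032),("FL",(624,64),.032),("BL",(600,368),.032),("BR",(171,368),.032),("LPnear",(377,101),.05),("LPfar",(373,352),.05),("r5near",(425,93),.05),("r1near",(610,93),.044),("staple",(390,32),.0195)]:
    print(n,(tocase(onz(i,f(*uv),z))*1000).round(1))
j=camera_info("scene"); im=save("scene","sc6.png")
E
```

```text
FR [-66.8 -91.6  32. ]
FL [-66.3  87.3  32. ]
BL [57.7 88.6 32. ]
BR [ 56.9 -92.4  32. ]
LPnear [-53.8  -8.7  50. ]
LPfar [44.  -8.7 50. ]
r5near [-56.6   8.9  50. ]
r1near [-56.1  79.1  44. ]
staple [-78.5  -1.8  19.5]
```

The row is home. Next I estimate the lid angle from the top corners of the lid in the scene image, and work out the approach behind the lid.

```bash
python3 - <<'E'
from h import *
j=camera_info("scene");s=camera_info("side")
def onplane(info,uv,y):
    c,d=ray(info,uv);c=tocase(c);d=RC.T@d
    return (c+d*(y-c[1])/d[1])*1000
def onx(info,uv,x):
    c,d=ray(info,uv);c=tocase(c);d=RC.T@d;return (c+d*(x-c[0])/d[0])*1000
print("left top",onplane(j,(248/3+140,55/3+160),.09),"right top",onplane(j,(437/3+140,38/3+160),-.09))
print("x=.112:",onx(j,(222.7,178.3),.112),onx(j,(285.7,172.7),.112))
for th in (1.6,1.7,1.8):
    P=[]
    for r in ((-124,34),(-124,0)):
        for y in (90,-90):
            P.append(fromcase(np.array([62-0+r[0]*np.cos(th)+r[1]*np.sin(th),y,32-r[0]*np.sin(th)+r[1]*np.cos(th)])/1000))
    print(th,"scene",proj(j,P).round(1).tolist(),"side",proj(s,P).round(1).tolist())
st=sense();print(st["joints"])
a=cv2.imread("pics/sc6.png")[150:260,200:320];b=cv2.imread("pics/s3.png")[150:230,320:420]
cv2.imwrite("pics/c6.png",np.hstack([cv2.resize(a,(436,400),interpolation=cv2.INTER_CUBIC),cv2.resize(b,(360,400),interpolation=cv2.INTER_CUBIC)]))
E
```

```text
left top [ 53.80524039  90.         166.82685829] right top [ 69.36219546 -90.         156.58593945]
x=.112: [112.          85.78449964 145.12005252] [ 112.         -100.99811849  140.30191116]
1.6 scene [[221.3, 176.7], [283.1, 169.9], [222.6, 180.6], [286.0, 173.3]] side [[398.6, 166.0], [365.7, 187.8], [390.5, 161.9], [357.3, 183.1]]
1.7 scene [[221.0, 176.7], [282.1, 169.9], [222.1, 179.3], [284.9, 172.2]] side [[401.4, 168.4], [368.6, 190.6], [393.4, 163.5], [360.3, 185.0]]
1.8 scene [[220.8, 177.2], [281.2, 170.4], [221.7, 178.6], [283.9, 171.6]] side [[404.0, 171.2], [371.4, 193.6], [396.3, 165.5], [363.3, 187.1]]
[ 3.37536258e+01  1.34025183e+01 -1.04736773e+01 -6.32176234e-02
 -6.59622117e+01 -1.32161107e+02]
```

View pics/c6.png

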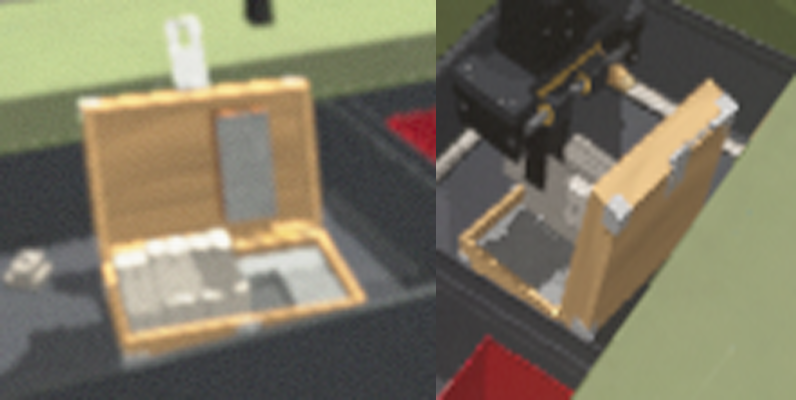

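The lid stands beyond vertical with the hasp standing up at its middle. In the side view the lid's left outer corner is at about (404,170), which gives an angle near 1.77 rad. I rise, turn the jaws by 90°, and go behind the lid on the -y side, away from the hasp.

>>> jog_arm([
  [[0,-0.06,0],[0,-10,0],0],
  [[0,0,0],[0,-10,0],0],
  [[0,0,0],[0,-10,0],0],
  [[0,0,0],[0,-10,0],0],
  [[0,0,0],[0,-10,0],0],
  [[0,0,0],[0,-10,0],0],
  [[0,0,0],[0,-10,0],0],
  [[0,0,0],[0,-10,0],0],
  [[0,0,0],[0,-10,0],0],
  [[0,0,0],[0,0,0],0],
])

```text
time_s: 15.12
tcp_pos: [0.5184, 0.1544, 0.2905]
ee_rot: [[-0.989, -0.002, -0.149], [0.149, -0.001, -0.989], [0.002, -1.0, 0.001]]
wrist_force: [0.6, -0.0, 0.4]
gripper_width: 0.005
```

>>> jog_arm([
  [[-0.045,0,0.029],[0,0,0],0],
  [[-0.045,0,0],[0,0,0],0],
  [[-0.044,0,0],[0,0,0],0],
  [[0,0,0],[0,0,0],0],
])

```text
time_s: 15.62
tcp_pos: [0.6488, 0.1054, 0.2885]
ee_rot: [[-0.988, -0.004, -0.152], [0.152, -0.001, -0.988], [0.004, -1.0, 0.002]]
wrist_force: [-1.2, -0.6, -1.0]
gripper_width: 0.003
```

```bash
python3 - <<'E'
from h import *
s=sense();print((tocase(s["tcp_pos"])*1000).round(1),s["wrist_force"]);go(fromcase([.138,-.06,.13]))
save("side","s7.png");cv2.imwrite("pics/s7c.png",cv2.resize(cv2.imread("pics/s7.png")[50:250,280:480],(600,600),interpolation=cv2.INTER_CUBIC))
E
```

```text
[137.3 -62.8 288.5] [-1.20666423 -0.6326604  -0.95977956]
shift [-0.0014  0.1585 -0.0031] head 171.27
```

View pics/s7c.png

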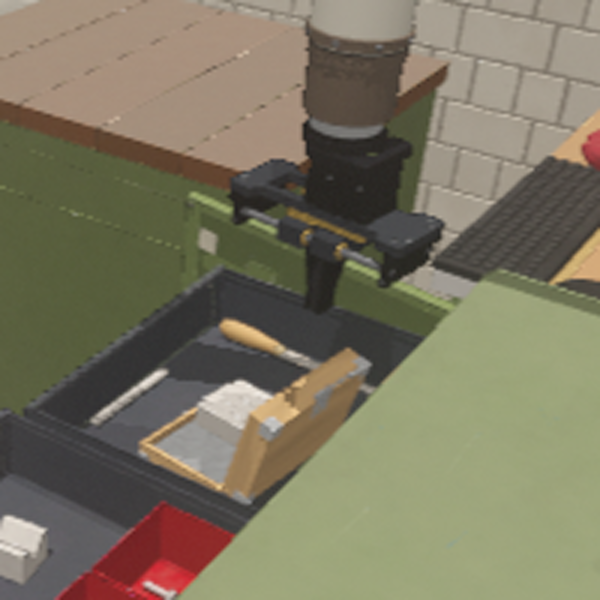

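This shows the closed fingers high above the lid. I've now used all 12 views, so from here I rely on forces and pixel measurements. Next I descend behind the lid.

>>> jog_arm([
  [[-0.002,0.05,-0.003],[0,0,0],0],
  [[0,0.05,0],[0,0,0],0],
  [[0,0.03,0],[0,0,0],0],
  [[0,0.015,0],[0,0,0],0],
  [[0,0.013,0],[0,0,0],0],
  [[0,0,0],[0,0,0],0],
])

```text
time_s: 16.42
tcp_pos: [0.6494, 0.1089, 0.134]
ee_rot: [[-0.989, -0.0, -0.147], [0.147, -0.0, -0.989], [0.0, -1.0, 0.0]]
wrist_force: [0.2, 1.1, -0.7]
gripper_width: 0.004
```

```bash
python3 - <<'E'
from h import *
s=sense();print((tocase(s["tcp_pos"])*1000).round(1),s["wrist_force"].round(1))
# corner path on lid top face, d=105, finger half thickness 10
p=None
for th in np.arange(1.75,-.01,-.125):
    d=108
    q=np.array([62-d*np.cos(th)+34*np.sin(th)+10,32+d*np.sin(th)+34*np.cos(th)])
    print(round(th,3),q.round(1), None if p is None else (-(q-p)).round(1)); p=q
E
```

```text
[137.4 -59.3 134. ] [ 0.2  1.1 -0.7]
1.75 [124.7 132.2] None
1.625 [111.8 138. ] [12.9 -5.8]
1.5 [ 98.3 142.1] [13.5 -4.1]
1.375 [ 84.3 144.6] [13.9 -2.4]
1.25 [ 70.2 145.2] [14.1 -0.7]
1.125 [ 56.1 144.1] [14.1  1.1]
1.0 [ 42.3 141.2] [13.9  2.9]
0.875 [ 28.9 136.7] [13.4  4.6]
0.75 [ 16.2 130.5] [12.7  6.2]
0.625 [  4.3 122.8] [11.8  7.7]
0.5 [ -6.5 113.6] [10.8  9.1]
0.375 [-16.  103.2] [ 9.6 10.4]
0.25 [-24.2  91.7] [ 8.2 11.5]
0.125 [-30.9  79.2] [ 6.7 12.5]
0.0 [-36.  66.] [ 5.1 13.2]
```

>>> jog_arm([
  [[0.008,0,0],[0,0,0],0],
  [[0.007,-0.001,0],[0,0,0],0],
  [[0.007,-0.003,0],[0,0,0],0],
  [[0.007,-0.002,0],[0,0,0],0],
  [[0.007,-0.002,0],[0,0,0],0],
  [[0.007,-0.002,0],[0,0,0],0],
  [[0.007,-0.001,0],[0,0,0],0],
])

```text
time_s: 17.3
tcp_pos: [0.6006, 0.1165, 0.1462]
ee_rot: [[-0.989, 0.003, -0.147], [0.147, 0.001, -0.989], [-0.003, -1.0, -0.001]]
wrist_force: [4.6, -0.1, 4.2]
gripper_width: 0.005
```

```bash
python3 - <<'E'
from h import *
s=sense();print((tocase(s["tcp_pos"])*1000).round(1),s["wrist_force"].round(1))
E
```

```text
[ 88.  -58.8 146.2] [ 4.6 -0.1  4.2]
```

>>> jog_arm([
  [[0.009,0,0],[0,0,0],0],
  [[0.009,0,0],[0,0,0],0],
  [[0.014,0.002,0],[0,0,0],0],
  [[0.014,0.003,0],[0,0,0],0],
  [[0.013,0.005,0],[0,0,0],0],
  [[0.013,0.006,0],[0,0,0],0],
])

```text
time_s: 18.05
tcp_pos: [0.5271, 0.1265, 0.1282]
ee_rot: [[-0.989, -0.002, -0.147], [0.147, -0.001, -0.989], [0.002, -1.0, 0.001]]
wrist_force: [2.6, 0.4, 0.6]
gripper_width: 0.006
```

```bash
python3 - <<'E'
from h import *
s=sense();print((tocase(s["tcp_pos"])*1000).round(1),s["wrist_force"].round(1))
E
```

```text
[ 13.9 -59.5 128.2] [2.6 0.4 0.6]
```

>>> jog_arm([
  [[0.01,0.006,0],[0,0,0],0],
  [[0.011,0.009,0],[0,0,0],0],
  [[0.01,0.01,0],[0,0,0],0],
  [[0.008,0.011,0],[0,0,0],0],
  [[0.006,0.01,0],[0,0,0],0],
  [[0.003,0.006,0],[0,0,0],0],
])

```text
time_s: 18.8
tcp_pos: [0.4805, 0.1334, 0.076]
ee_rot: [[-0.989, -0.002, -0.147], [0.147, -0.001, -0.989], [0.002, -1.0, 0.001]]
wrist_force: [-0.6, 0.2, 1.5]
gripper_width: 0.006
```

```bash
python3 - <<'E'
from h import *
s=sense();print((tocase(s["tcp_pos"])*1000).round(1),s["wrist_force"].round(1))
E
```

```text
[-33.3 -59.4  76. ] [-0.6  0.2  1.5]
```

Now press down until firm.

>>> jog_arm([
  [[0.002,0.004,0],[0,0,0],0],
  [[0,0.003,0],[0,0,0],0],
  [[0,0.002,0],[0,0,0],0],
  [[0,0,0],[0,0,0],0],
])

```text
time_s: 19.3
tcp_pos: [0.4798, 0.1341, 0.068]
ee_rot: [[-0.989, 0.0, -0.147], [0.147, 0.0, -0.989], [-0.0, -1.0, -0.0]]
wrist_force: [0.1, 0.1, 0.6]
gripper_width: 0.004
```

>>> jog_arm([
  [[0,0.002,0],[0,0,0],0],
  [[0,0.001,0],[0,0,0],0],
  [[0,0,0],[0,0,0],0],
])

```text
time_s: 19.68
tcp_pos: [0.4798, 0.1342, 0.0664]
ee_rot: [[-0.989, 0.001, -0.146], [0.146, 0.0, -0.989], [-0.001, -1.0, -0.0]]
wrist_force: [-3.2, 0.5, 8.9]
gripper_width: 0.006
```

>>> jog_arm([
  [[0,0.002,0],[0,0,0],0],
  [[0,0.002,0],[0,0,0],0],
  [[0,0,0],[0,0,0],0],
])

```text
time_s: 20.05
tcp_pos: [0.4799, 0.1342, 0.0661]
ee_rot: [[-0.989, 0.002, -0.145], [0.145, -0.0, -0.989], [-0.002, -1.0, 0.0]]
wrist_force: [-13.2, -0.2, 35.6]
gripper_width: 0.007
```

>>> jog_arm([
  [[0,0.003,0],[0,0,0],0],
  [[0,0,0],[0,0,0],0],
  [[0,0,0],[0,0,0],0],
])

```text
time_s: 20.42
tcp_pos: [0.4799, 0.1342, 0.0658]
ee_rot: [[-0.99, 0.003, -0.144], [0.144, -0.001, -0.99], [-0.003, -1.0, 0.0]]
wrist_force: [-20.3, -1.1, 54.9]
gripper_width: 0.009
```

```bash
python3 - <<'E'
from h import *
s=sense();print((tocase(s["tcp_pos"])*1000).round(1),s["wrist_force"].round(1))
im=save("side","s8.png");im2=save("scene","sc8.png")
E
```

```text
[-34.  -58.8  65.8] [-20.3  -1.1  54.9]
```

The lid top stops hard at z = 66 mm, which matches the shut height. I back off. Then I check the hasp angle by ray-casting the hasp tip from the earlier crop.

>>> jog_arm([
  [[0,-0.02,0],[0,0,0],0],
  [[0,-0.05,0],[0,0,0],0],
  [[0,-0.02,0],[0,0,0],0],
  [[0.037,0,-0.022],[0,0,0],0],
  [[0.037,0,-0.023],[0,0,0],0],
  [[0,0,0],[0,0,0],0],
])

```text
time_s: 21.28
tcp_pos: [0.4115, 0.1905, 0.1484]
ee_rot: [[-0.99, 0.0, -0.143], [0.143, 0.001, -0.99], [-0.0, -1.0, -0.001]]
wrist_force: [-0.2, 0.3, -0.8]
gripper_width: 0.004
```

```bash
python3 - <<'E'
from h import *
s=sense();print((tocase(s["tcp_pos"])*1000).round(1),s["wrist_force"].round(1))
j=camera_info("scene")
c,d=ray(j,(250.3,154.7));c=tocase(c);d=RC.T@d;q=(c+d*(0-c[1])/d[1])*1000
th=1.77
def lidpt(x,z,th): return np.array([62+x*np.cos(th)+z*np.sin(th),32-x*np.sin(th)+z*np.cos(th)])
for h in (1.6,1.8,2.0,2.2,2.4):
    p=lidpt(-127-60*np.sin(h),31-60*np.cos(h),th);w=fromcase([p[0]/1000,0,p[1]/1000]);print(h,p.round(0),proj(j,w).round(1))
# lid now: project shut corners, and look for wood colour in the wrist image later
im=save("wrist","w9.png");i=camera_info("wrist");S=camera_info("side")
for n in ([-62,90,66],[-62,-90,66],[62,90,66],[62,-90,66],[-110,0,60]):
    w=fromcase(np.array(n)/1000);print(n,"wrist",proj(i,w).round(0),"side",proj(S,w).round(0))
save("side","s9.png")
b=cv2.imread("pics/s9.png")
for v in range(160,216,4): print(v,[tuple(b[v,u].tolist()) for u in (350,)])
E
```

```text
[-109.8  -12.9  148.4] [-0.2  0.3 -0.8]
1.6 [131. 209.] [[249.8 152.3]]
1.8 [142. 205.] [[249.2 152.5]]
2.0 [153. 199.] [[248.8 153.5]]
2.2 [162. 191.] [[248.4 155.2]]
2.4 [169. 181.] [[248.3 157.5]]
[-62, 90, 66] wrist [[269. 297.]] side [[360. 169.]]
[-62, -90, 66] wrist [[259. 114.]] side [[327. 189.]]
[62, 90, 66] wrist [[148. 297.]] side [[386. 183.]]
[62, -90, 66] wrist [[113. 114.]] side [[354. 205.]]
[-110, 0, 60] wrist [[316. 212.]] side [[334. 175.]]
160 [(66, 65, 69)]
164 [(65, 64, 68)]
168 [(62, 63, 66)]
172 [(65, 65, 68)]
176 [(91, 130, 162)]
180 [(136, 143, 149)]
184 [(128, 180, 216)]
188 [(127, 178, 214)]
192 [(133, 187, 222)]
196 [(134, 185, 221)]
200 [(134, 186, 221)]
204 [(117, 133, 148)]
208 [(85, 121, 151)]
212 [(90, 121, 147)]
```

The wood pixels match the projected shut lid, with the front edge at about v=175 and the back edge at about v=204. The hasp is near 2.1 rad, so I press it down from above.

>>> jog_arm([
  [[0,0.02,0.001],[0,0,0],0],
  [[0,0.015,0],[0,0,0],0],
  [[0,0.012,0],[0,0,0],0],
  [[0,0.012,0],[0,0,0],0],
  [[0,0.012,0],[0,0,0],0],
  [[0,0.01,0],[0,0,0],0],
])

```text
time_s: 22.12
tcp_pos: [0.4128, 0.1883, 0.0663]
ee_rot: [[-0.989, -0.0, -0.147], [0.147, -0.0, -0.989], [0.0, -1.0, 0.0]]
wrist_force: [-1.1, -0.4, -0.5]
gripper_width: 0.004
```

>>> jog_arm([
  [[-0.001,0.007,0],[0,0,0],0],
  [[-0.002,0.007,0],[0,0,0],0],
  [[-0.003,0.007,0],[0,0,0],0],
  [[-0.005,0.006,0],[0,0,0],0],
])

```text
time_s: 22.62
tcp_pos: [0.4239, 0.1868, 0.0397]
ee_rot: [[-0.989, 0.0, -0.147], [0.147, 0.0, -0.989], [0.0, -1.0, -0.0]]
wrist_force: [-0.9, 0.2, -0.6]
gripper_width: 0.005
```

```bash
python3 - <<'E'
from h import *
s=sense();print((tocase(s["tcp_pos"])*1000).round(1),s["wrist_force"].round(1))
E
```

```text
[-97.  -14.8  39.7] [-0.9  0.2 -0.6]
```

>>> jog_arm([
  [[-0.005,0.005,0],[0,0,0],0],
  [[-0.005,0.004,0],[0,0,0],0],
  [[-0.004,0.002,0],[0,0,0],0],
  [[-0.003,0,0],[0,0,0],0],
  [[-0.002,0,0],[0,0,0],0],
  [[0,0,0],[0,0,0],0],
])

```text
time_s: 23.38
tcp_pos: [0.4407, 0.183, 0.0284]
ee_rot: [[-0.989, -0.004, -0.148], [0.148, -0.002, -0.989], [0.003, -1.0, 0.002]]
wrist_force: [-4.9, 0.6, -1.2]
gripper_width: 0.001
```

```bash
python3 - <<'E'
from h import *
s=sense();print((tocase(s["tcp_pos"])*1000).round(1),s["wrist_force"].round(1))
E
```

```text
[-79.8 -16.1  28.4] [-4.9  0.6 -1.2]
```

>>> jog_arm([
  [[-0.002,0,0],[0,0,0],0],
  [[-0.002,0,0],[0,0,0],0],
  [[-0.001,0,0],[0,0,0],0],
  [[0,0,0],[0,0,0],0],
])

```text
time_s: 23.88
tcp_pos: [0.4414, 0.1824, 0.0282]
ee_rot: [[-0.989, -0.01, -0.148], [0.148, -0.003, -0.989], [0.01, -1.0, 0.005]]
wrist_force: [-22.3, 10.7, 8.1]
gripper_width: 0.005
```

```bash
python3 - <<'E'
from h import *
s=sense();print((tocase(s["tcp_pos"])*1000).round(1),s["wrist_force"].round(1),s["moment"].round(2))
E
```

```text
[-79.1 -16.6  28.2] [-22.3  10.7   8.1] [3.08 6.12 0.2 ]
```

Hard contact at the strap. I back away and check numerically in the images whether the strap hangs on the front.

>>> jog_arm([
  [[0.01,0,0],[0,0,0],0],
  [[0.02,0,0],[0,0,0],0],
  [[0,-0.05,0],[0,0,0],0],
  [[0,-0.06,0],[0,0,0],0],
  [[0,-0.06,0.06],[0,0,0],0],
  [[0,-0.03,0.06],[0,0,0],0],
  [[0,0,0.06],[0,0,0],0],
  [[0,0,0.06],[0,0,0],0],
  [[0,0,0],[0,0,0],0],
])

```text
time_s: 25.0
tcp_pos: [0.3849, -0.0331, 0.2118]
ee_rot: [[-0.988, 0.003, -0.153], [0.153, 0.0, -0.988], [-0.003, -1.0, -0.001]]
wrist_force: [1.0, 0.2, -0.1]
gripper_width: 0.004
```

```bash
python3 - <<'E'
from h import *
print((tocase(sense()["tcp_pos"])*1000).round(1))
im=save("scene","sc10.png");w=save("wrist","w10.png");sd=save("side","s10.png")
j=camera_info("scene");i=camera_info("wrist");S=camera_info("side")
def px(im,info,p):
    u,v=proj(info,fromcase(np.array(p)/1000))[0];ui,vi=int(round(u)),int(round(v))
    return (ui,vi),im[vi,ui].tolist() if 0<=vi<400 and 0<=ui<640 else None
for h in (0,.1,.3,.6,1.0,1.57,2.1):
    print(h,[px(im,j,[-66.5-r*np.sin(h),y,63-r*np.cos(h)]) for r in (15,28,57) for y in (0,10)])
# reference wood on front
print("wood",[px(im,j,[-62,y,z]) for y in (30,-30) for z in (15,30,50)])
for h in (0,1.57): print("w",h,[px(w,i,[-66.5-r*np.sin(h),8,63-r*np.cos(h)]) for r in (15,28,57)])
hh=cv2.resize(im[200:250:,225:310],None,fx=1,fy=1).max(2).astype(int)-im[200:250,225:310].min(2)
u,v=proj(j,fromcase([-.0665,0,.05]))[0].astype(int)
print(u,v);print("sat, rows around hasp:")
sub=im[v-14:v+26,u-14:u+15].astype(int);print("\n".join(" ".join("%3d"%x for x in r) for r in (sub.max(2)-sub.min(2))[::2]))
E
```

```text
[-103.9 -238.   211.8]
0 [((267, 232), [147, 149, 143]), ((263, 233), [154, 137, 117]), ((267, 236), [143, 142, 140]), ((264, 237), [145, 140, 131]), ((268, 246), [53, 58, 58]), ((264, 246), [53, 58, 59])]
0.1 [((267, 232), [147, 149, 143]), ((264, 233), [145, 140, 133]), ((268, 237), [147, 149, 142]), ((264, 237), [145, 140, 131]), ((268, 247), [61, 63, 66]), ((265, 247), [59, 60, 64])]
0.3 [((268, 233), [145, 146, 141]), ((264, 233), [145, 140, 133]), ((268, 237), [147, 149, 142]), ((264, 238), [148, 145, 134]), ((269, 248), [56, 59, 59]), ((266, 249), [56, 59, 63])]
0.6 [((268, 233), [145, 146, 141]), ((264, 233), [145, 140, 133]), ((269, 238), [145, 147, 143]), ((265, 238), [144, 145, 140]), ((270, 249), [54, 56, 61]), ((267, 249), [61, 64, 68])]
1.0 [((268, 232), [143, 145, 141]), ((264, 233), [145, 140, 133]), ((269, 236), [143, 145, 140]), ((265, 237), [142, 142, 142]), ((272, 246), [58, 59, 61]), ((268, 247), [61, 63, 66])]
1.57 [((268, 230), [145, 145, 141]), ((264, 230), [150, 146, 140]), ((269, 232), [142, 144, 138]), ((265, 233), [143, 145, 142]), ((272, 238), [137, 134, 
[... 2243 characters left out ...]
   6
 23  16  10   9   2   3   1   6   5   6   3   4   4   4   6   5   6   5   4   8   3   5   6   6   4   5   7   2   9
  2   6   4   5   2   6   5   8   6   1   5   2   5   5   5   5   8   5   9   5   8   5   5   5   4   7   7   7   4
  5   4   6   8   5   5   5   4   7   7   1   7   3   7   7   5   7   7   3   5   4   5   3   3   3   7   7   3   5
  4   7   3   6   6   3   5   1   2   6   3   7   6   5   2   5   7   8   5   6   6   5   1   5   5   3   4   8   5
 10   5   3   6   6   8   7   5   5   3   8   3   7   5   4   5   4   7   8   9   4   6   6   7   5   6   5   4   5
  5   7   4  11   8   2   3   2   4   6   3   5   3   3   6   6   5   5   7   7   5   4   5   5   7   6   4   8   2
```

The scene image shows the grey strap hanging down the front as a vertical strip around column 268. Its exact angle is not resolved, and the stop may have been the pin barrel. I'll turn the jaws back, tilt the tip forward and press once more lower on the strap.

>>> jog_arm([
  [[0,0,0],[0,10,0],0],
  [[0,0,0],[0,10,0],0],
  [[0,0,0],[0,10,0],0],
  [[0,0,0],[0,10,0],0],
  [[0,0,0],[0,10,0],0],
  [[0,0,0],[0,10,0],0],
  [[0,0,0],[0,10,0],0],
  [[0,0,0],[0,10,0],0],
  [[0,0,0],[0,10,0],0],
  [[0,0,0],[0,0,0],0],
])

```text
time_s: 26.4
tcp_pos: [0.386, -0.0287, 0.2112]
ee_rot: [[0.142, 0.001, -0.99], [0.99, 0.0, 0.142], [0.0, -1.0, -0.001]]
wrist_force: [0.7, 0.2, -0.0]
gripper_width: 0.005
```

>>> jog_arm([
  [[0.055,0,0],[0,0,0],0],
  [[0.055,0,0],[0,0,0],0],
  [[0.055,0,0],[0,0,0],0],
  [[0.055,0,0],[0,0,0],0],
  [[0,0,0],[0,0,0],0],
])

```text
time_s: 27.02
tcp_pos: [0.4182, 0.1916, 0.2109]
ee_rot: [[0.138, 0.001, -0.99], [0.99, 0.0, 0.138], [0.0, -1.0, -0.0]]
wrist_force: [0.7, -0.9, -0.3]
gripper_width: 0.005
```

```bash
python3 - <<'E'
from h import *
s=sense();print((tocase(s["tcp_pos"])*1000).round(1),s["ee_rot"].round(3).tolist());go(fromcase([-.1,-.014,.1]))
im=save("wrist","w11.png");i=camera_info("wrist")
u,v=proj(i,fromcase([-.066,0,.03]))[0].astype(int);print("hasp",u,v)
for n,p in (("edgeL",[-62,40,66]),("edgeR",[-62,-40,66]),("tip0",[-66,0,3]),("staple",[-74,0,19.5]),("pin",[-65,0,63]),("tip.15",[-66-9,0,3.5])): print(n,proj(i,fromcase(np.array(p)/1000))[0].round(1))
sub=im[v-16:v+18,u-16:u+17].astype(int);print("bright/sat rows from",v-16)
for k,r in enumerate(sub): print(v-16+k," ".join("%3d"%x for x in r.mean(1)[::2]),"|"," ".join("%3d"%x for x in (r.max(1)-r.min(1))[::2]))
# drill location from w2 with its pose unknown now: bright low-sat blob on floor in this view
E
```

```text
[-103.3  -10.8  210.9] [[0.138, 0.001, -0.99], [0.99, 0.0, 0.138], [0.0, -1.0, -0.0]]
shift [-0.0032  0.1109 -0.0032] head 82.06
hasp 325 205
edgeL [360.9 218.7]
edgeR [292.9 218.5]
tip0 [325.1 199.7]
staple [325.6 197.6]
pin [326.8 215.3]
tip.15 [325.2 193.5]
bright/sat rows from 189
189 102 104 106 116 120 115 104 109 117 132 150 156 152 156 157 157 156 |  12   8   7   7   9   7   7   7   7   6  10   8   8   9  11   9   8
190 120 120 126 140 147 134 122 122 136 142 155 158 158 158 158 155 157 |   7   7   6   9   6   9   6   7   7   6   9   8   7   5   9  10   6
191 139 144 146 154 155 147 134 139 137 133 152 161 156 156 161 153 156 |  12   8   7   5   7   8   8   7   8   9   9   9   6  11   9   8   7
192 146 147 150 149 151 148 140 141 122 115 142 157 158 158 155 154 152 |  13   9   8   8   6   8   9   6   7   5   8   8  11   8   9   9   9
193 144 146 140 143 143 138 136 135 103 102 128 155 156 148 140 144 143 |  11  10  10   7   6  10   9   8   7   9   7  10   9   9   8   5   8
194 140 138 140 138 140 130 131 140 103 101 111 140 143 131 118 119 119 |   9   9   8   7   6   7   8   
[... 3313 characters left out ...]
51 254 255 255 255 255 255 255 255 255 255 255 254 249 248 249 |  10  11   1   0   0   0   0   0   0   0   0   0   0   1  18  20  17
219 253 253 255 255 255 255 255 255 255 255 255 255 255 254 250 251 252 |   6   6   0   0   0   0   0   0   0   0   0   0   0   1  13  12   8
220 250 250 254 255 255 255 255 255 255 255 255 255 255 254 250 250 251 |  13  13   1   0   0   0   0   0   0   0   0   0   0   1  14  14  12
221 246 247 254 255 255 255 255 255 254 254 255 255 255 254 247 247 248 |  25  22   1   0   0   0   0   0   1   1   0   0   0   1  21  23  21
222 244 245 254 255 253 254 255 255 240 230 250 252 255 254 247 245 246 |  31  27   1   0   4   1   0   0   3   5   6   7   0   1  23  27  26
```

From above, the strap tip lies about 69 mm in front of the case centre after bias correction, so the angle is about 0.03 to 0.09 rad. I press once more lower down to be safe.

>>> jog_arm([
  [[-0.003,0.06,-0.004],[0,0,0],0],
  [[0,0.06,0],[0,0,0],0],
  [[0,0.04,0],[-5,0,0],0],
  [[0,0,0],[-5,0,0],0],
  [[0,0.018,0.003],[0,0,0],0],
  [[0,0.014,0.003],[0,0,0],0],
  [[0,0,0],[0,0,0],0],
])

```text
time_s: 27.95
tcp_pos: [0.4206, 0.1824, 0.019]
ee_rot: [[0.146, 0.168, -0.975], [0.989, -0.028, 0.144], [-0.003, -0.985, -0.17]]
wrist_force: [0.1, -0.8, -0.2]
gripper_width: 0.008
```

```bash
python3 - <<'E'
from h import *
s=sense();print((tocase(s["tcp_pos"])*1000).round(1),s["wrist_force"].round(1));go(fromcase([-.082,-.015,.017]))
E
```

```text
[-99.7 -19.6  19. ] [ 0.1 -0.8 -0.2]
shift [ 0.0046  0.0049 -0.0171] head 81.59
```

>>> jog_arm([
  [[0.0045,0.002,-0.006],[0,0,0],0],
  [[0,0.001,-0.006],[0,0,0],0],
  [[0,0.001,-0.005],[0,0,0],0],
  [[0,0.0005,-0.003],[0,0,0],0],
  [[0,0.0005,-0.002],[0,0,0],0],
  [[0,0,0],[0,0,0],0],
])

```text
time_s: 28.7
tcp_pos: [0.4432, 0.1856, 0.0185]
ee_rot: [[0.144, 0.17, -0.975], [0.99, -0.024, 0.142], [0.001, -0.985, -0.171]]
wrist_force: [-11.1, 4.4, 6.7]
gripper_width: 0.0
```

```bash
python3 - <<'E'
from h import *
s=sense();print((tocase(s["tcp_pos"])*1000).round(1),s["wrist_force"].round(1))
E
```

```text
[-77.8 -13.2  18.5] [-11.1   4.4   6.7]
```

>>> jog_arm([
  [[0,0,-0.002],[0,0,0],0],
  [[0,0,-0.002],[0,0,0],0],
  [[0,0,0],[0,0,0],0],
])

```text
time_s: 29.08
tcp_pos: [0.4444, 0.185, 0.0184]
ee_rot: [[0.141, 0.167, -0.976], [0.99, -0.024, 0.14], [0.0, -0.986, -0.169]]
wrist_force: [-29.2, 12.1, 12.1]
gripper_width: 0.003
```

```bash
python3 - <<'E'
from h import *
s=sense();print((tocase(s["tcp_pos"])*1000).round(1),s["wrist_force"].round(1))
E
```

```text
[-76.5 -13.6  18.4] [-29.2  12.1  12.1]
```

Firm stop again, lower on the strap. I retreat and take the last check from the same viewpoint as before.

>>> jog_arm([
  [[0,0,0.012],[0,0,0],0],
  [[0,0,0.015],[0,0,0],0],
  [[0,-0.05,-0.01],[0,0,0],0],
  [[0,-0.04,0],[5,0,0],0],
  [[0,-0.04,0],[5,0,0],0],
  [[0,-0.06,0],[0,0,0],0],
  [[0,0,0],[0,0,0],0],
  [[0,0,0],[0,0,0],0],
])

```text
time_s: 30.08
tcp_pos: [0.4138, 0.1893, 0.2058]
ee_rot: [[0.147, -0.007, -0.989], [0.989, 0.001, 0.147], [-0.0, -1.0, 0.007]]
wrist_force: [0.8, 0.8, -1.1]
gripper_width: 0.006
```

```bash
python3 - <<'E'
from h import *
s=sense();print((tocase(s["tcp_pos"])*1000).round(1),s["wrist_force"].round(1),s["time_s"])
im=save("wrist","w12.png");i=camera_info("wrist")
P=lambda p:proj(i,fromcase(np.array(p)/1000))[0].round(1)
for n,p in (("tip0",[-66.5,8,3]),("tip.12",[-66.5-6.8,8,3]),("frontbase",[-62,8,0]),("lidfront",[-62,40,66]),("lidfront open.05",[-62,40,72])): print(n,P(p))
print("lid corners pred",[P(p).tolist() for p in ([-62,90,66],[-62,-90,66])])
u,v=proj(i,fromcase([-.066,.008,.003]))[0].astype(int)
sat=im.astype(int).max(2)-im.astype(int).min(2)
for r in range(v-10,v+8): print(r,im[r,u-12:u+18:3].mean(1).astype(int),sat[r,[u-25,u-20,u+25,u+30]])
E
```

```text
[-107.4  -13.7  205.8] [ 0.8  0.8 -1.1] 30.075
tip0 [332.3 204.2]
tip.12 [332.4 199.5]
frontbase [332.2 206.7]
lidfront [363.  224.2]
lidfront open.05 [363.8 226.2]
lid corners pred [[406.0, 224.2], [251.1, 224.5]]
194 [159 156 161 154 159 157 160 159 154 149] [11 11  6  9]
195 [156 154 158 147 158 157 157 156 156 157] [14 10  7  7]
196 [155 148 155 119 155 159 160 157 154 162] [ 9 11 10  9]
197 [151 139 146 105 147 157 153 154 150 157] [13 12  6 13]
198 [141 134 135  99 135 153 143 142 136 154] [13  7 11 11]
199 [130 129 140  98 117 140 118 116 115 135] [12  9 10  8]
200 [143 139 163 114 115 117  98 100 101 117] [ 9  7 10 10]
201 [211 198 200 154 148 112  95 100  99 105] [ 9 10  9 10]
202 [246 231 238 185 185 131  89  93  92  95] [6 9 6 7]
203 [247 219 247 193 192 139  84  88  85  86] [5 9 6 7]
204 [224 195 250 188 183 144  86  81  86  87] [ 9 11 11 11]
205 [185 187 248 182 177 151 100 102 101 105] [26 28 36 35]
206 [174 177 228 175 176 156 126 124 128 126] [55 58 64 65]
207 [172 172 189 173 171 163 142 140 137 139] [77 80 82 79]
208 [173 173 180 173 171 168 147 145 147 147] [87 86 84 86]
209 [175 175 174 172 170 171 147 144 143 144] [86 85 86 85]
210 [172 174 172 170 173 172 142 143 143 141] [84 85 86 86]
211 [173 172 173 171 172 167 143 137 141 140] [85 83 85 85]
```

The strap tip sits in the same place relative to the case as before the second firm press, so it is on its stop. The arm is clear. Handing in.

```bash
python3 -c "
from station import *
print(finish_job())"
```

```text
the job is handed in; nothing more can be done
None
```

The loose parallel is in the case with the row pushed home, the lid is shut and the hasp is down over the staple. I handed the job in at about 30 s with the arm clear of everything. No verdict was reported.

- **Row:** I pushed it until the force rose from 18 to 32 N over only 0.2 mm. The picture then showed the row closed and upright, with the last parallel within about 1 mm of the midline in x. The raw image put its y 3–5 mm short of home. The same view read row_1 about 3–5 mm off too, so I judged the row home. I could not re-check it once the lid was shut.
- **Lid:** it stopped hard at z = 66 mm under 55 N, which is the given shut height, and the wood pixels match the shut outline.
- **Hasp:** I pressed it twice to a firm stop, at about 25 N and then about 34 N lower on the strap. From above, the strap tip measured roughly 0.04–0.06 rad off flat. It read the same after both presses, so I took it to be on its stop. That measurement is only good to about 2 mm, so the angle itself is not tightly known.
- **Other tools:** nothing suggested that the other tools were touched, but I made no separate check of their positions.

All 12 picture views were used before the lid was closed, so the lid and hasp checks came from force readings and pixel numbers.

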